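# Seat the magnifier's lens ring with the pin spanner

### The arm

A 6-joint arm with a two-finger parallel gripper is mounted at the origin on the work surface. World frame = base frame: x ahead of the robot, y to its left, z up, the work surface at z = 0. Lengths are in m, angles in rad, forces in N, time in s.
With the tool pointing down it reaches from about 0.3 to 0.875 m from the base axis. Payload 6.4 kg.
Tool frame: the origin (TCP) lies midway between the tips of the shut fingers; the grasp point (between the pads) lies 19 mm behind it; z points along the fingers, y is the line along which they close (so a half turn about z gives the same grasp; the last joint's range is limited). The gripper opens to 85 mm and grips with 20 to 120 N. Pads are 22 mm wide; open, the fingers measure 114 mm over their backs; the gripper's body (76 mm by 85 mm) begins 54 mm behind the grasp point. The pads swing forward as they close: fully open they stand 13 mm farther back than shut.
Start: joints at [-1.499, 0.181, 1.607, -0, 1.354, -0.206], TCP at [0.158, -0.553, 0.231] pointing down, gripper open.
Joint ranges: [-2.99, 2.99], [-0.89, 2.07], [0.3, 2.58], [-1.14, 4.28], [0, 2.63], [-3.12, 3.12]. Speed limits (rad/s): [2.57, 2.57, 3.01, 3.14, 3.14, 3.14].

### API

Orientations are given as a unit quaternion [w, x, y, z].
In Python, from bench import ctrl gives the robot as it stands.
- The arm moves only by the tool send_rows, never from a script. Its argument "motion" is a list of rows, each a list of 7 numbers: the turn, a rotation vector about the tool's x, y, z in degrees, then the shift along the tool's x, y, z in mm, then the closure, from -1 (fully open) to 1 (shut). In form: [[rx, ry, rz, tx, ty, tz, grip], ...]. A call has exactly 10 rows; each row shifts and turns the commanded pose from where the row before left it, along the tool's axes as they then stand; what a row does not reach is not made up. A row lasts 1/10 s, in which the tool goes at most 50 mm and 8.59 degrees, less where a joint would pass 70% of its speed; a pose out of reach is approached as far as the arm can. A call is refused whole if a number of a shift passes 50 or a number of a turn 8.59, either way. A call with a gripper value outside its range is refused whole. The fingers move at their own pace and stop on an object; the grip force is fixed at half the most. Time passes only in rows, so rows that do not move let the fingers close, or fill a call up. It gives the time, the measured TCP pose, the force, the opening and the grip force at its end, in the units of the state.
- ctrl.get_obs(): the state, without advancing time (a new reading comes with each control period).
- ctrl.camera(name): name is "scene" or "top"; returns a dict with "color" (480x640x3 uint8, red, green, blue), "z_map" (480x640 float32, m along the optical axis (not along the pixel's ray), 0 where there is no reading), "mtx" (3x3 intrinsics, pixels), "k1" (the pictures are not rectified: a ray, as slopes to the right and down, at radius r is drawn at 1 + k1 r^2 times it, then the intrinsics apply), "extrinsics" (4x4, takes a point from camera to world coordinates). Camera axes: x right, y down, z forward; pixel columns grow to the right and rows downward; lengths in m; the calibration is good to about 2 mm. A picture is of the moment at which its call begins.
- ctrl.hand_in(): hands the job in; it is judged then, once.
The state is a dict: "time_s": time; "q": joint angles; "dq": joint speeds; "joint_efforts": joint torques, N m; "eef_pos": TCP position; "eef_rot": TCP orientation; "wrist_force": force on the tool from outside, world axes, zero at the start; "torque": the same for the moment, N m; "opening": opening from 0.0 (shut) to 1.0 (fully open); "grasp_force": force on a finger pad.
Only numpy, scipy, OpenCV 4.12 (cv2) and the standard library are available. Lean on these libraries where they do the work, as an engineer would, in place of code of your own. Each camera call takes 0.05 s, during which the arm holds its last target. There are 200 camera calls.

### The job

The big magnifier head lies face up in its cradle with its lens retaining ring still loose. Take the red two-pin spanner off the rack, set its pins into the ring's two windows so that its bar lies on the rim, and use it to turn the ring clockwise (seen from above) to its stop, where the yellow marks of ring and rim meet. Leave the red spanner standing in the ring, and leave the blue spanner where it is.

Things in the scene. Friction and masses are not known exactly. Their poses are not given: they have to be found in the camera images.
- red_spanner: Right tool, 0.2-0.35 kg; sizes in mm. Steel bar 172 long (x), 30 wide (y), 10 thick. Red grip block on its middle, 60 long (x), 24 thick (y; pinch across), from 10 to 65 above the bar's underside. Two pins, 8 dia, 14 long, below it at x = +56, -56. Origin: centre of bar's underside, z up. Starts level, loose on a grey pedestal of a wooden rack, underside 30 above the table, 110 beside the blue spanner.
- blue_spanner: Wrong tool, pins too close together. Like the red spanner (same origin, axes and grip size) but with a blue grip, a bar 100 mm long and pins at x = +33, -33. Lies level and parallel to the red one, 110 mm beside it, on the rack's other pedestal; which pedestal has which varies.
- ring_mouth (a point): Ring's axis at rim height, 60 mm above table; turns with ring; x through both windows, y to its yellow mark, z up. Bare-metal ring, 140 outer, 84 inner dia, top 6 and underside 16 below the flat rim (143 inner, 164 outer dia) of a fixed white head. Two dark windows at x = +56, -56, 20 (x) by 26 (y), through to a floor 20 below rim: a centred pin has 9 mm (0.16 rad) play before it drives the ring.
- ring (a joint): Turn of the lens ring about its vertical axis, rad, growing clockwise seen from above. Loose: about 0.12 N m of friction, stays where it is left. Starts between 0 and 0.35; hard stop at 1.0 is fully seated, the ring's yellow mark then meeting the rim's yellow mark.
Not all that is in view belongs to the job. What is shaped like the red_spanner but purple is not meant.

How it is judged:
By the outcome, as a careful person would: the job done as asked, in the order asked, and still so for the second after the job is handed in, with the robot touching nothing.
It also fails if it takes over 40 s, if anything falls off the work surface, if the arm or the gripper's body presses on something with over 40 N, if the wrist force passes 120 N, or if a joint passes its speed limit or range.

## Working session

There is one attempt and no reset: what is moved stays moved. The work goes in short steps, Python scripts to look and compute and a tool call to move; the robot and the scene stay as the last step left them, time stands still between calls to the robot, and variables do not carry over. Pictures are saved under pics/ and viewed, at most 10 in all, crops included, and the job is handed in when it is done.

Besides the shell and the picture viewer there is one more tool, called after ">>>" as a command line: name --pt "numbers of a row" for each row, then --argument value for the rest. send_rows: Moves the arm, as the interface text tells. Its arguments: {"type":"object","properties":{"motion":{"type":"array","items":{"type":"array","items":{"type":"number"}}}},"required":["motion"]}

```bash
ls; mkdir -p pics
cat > h.py <<'E'
import numpy as np, cv2
from bench import ctrl
def shot(name,fn):
    c=ctrl.camera(name); np.savez('pics/'+fn+'.npz',**{k:np.array(v) for k,v in c.items()})
    cv2.imwrite('pics/'+fn+'.png',c['color'][:,:,::-1]); return c
def rays(c,uv):
    uv=np.array(uv,float).reshape(-1,1,2)
    # radial model: invert with fixed k1
    d=np.array([float(c['k1']),0,0,0,0])
    p=cv2.undistortPointsIter(uv,c['mtx'],d,None,None,(3,100,1e-10)).reshape(-1,2)
    return np.c_[p,np.ones(len(p))]
def at_z(c,uv,z):
    T=c['extrinsics']; r=rays(c,uv)@T[:3,:3].T; o=T[:3,3]
    return o+r*((z-o[2])/r[:,2])[:,None]
def by_depth(c,uv):
    T=c['extrinsics']; z=np.array([c['z_map'][int(round(v)),int(round(u))] for u,v in uv])
    return (rays(c,uv)*z[:,None])@T[:3,:3].T+T[:3,3]
E
python3 - <<'E'
from h import *
c=shot('top','top0'); s=shot('scene','scene0')
print(ctrl.get_obs()); print(c['extrinsics'],c['mtx'],c['k1'])
E
```

```text
pics
{'time_s': 0.1, 'q': array([-1.49928853e+00,  1.81486841e-01,  1.60791379e+00,  2.03927512e-05,
        1.35383366e+00, -2.06294106e-01]), 'dq': array([-1.24492574e-04, -2.61763400e-05, -1.50840263e-03,  5.87180281e-04,
       -1.12739906e-03, -5.51034319e-04]), 'joint_efforts': array([ 3.19323226e-04, -4.45878124e+01, -3.52237129e+01, -2.69055299e-04,
        4.12386842e-03, -9.04426059e-06]), 'eef_pos': array([ 0.15767854, -0.5524276 ,  0.23046017]), 'eef_rot': array([-8.18286396e-04,  9.90368734e-01,  1.38452508e-01,  6.52087178e-05]), 'wrist_force': array([ 0.28217536, -0.29792772,  0.94246531]), 'torque': array([-0.02810138,  0.00987777, -0.03416455]), 'grasp_force': 0.0, 'opening': 0.9960813584891968}
[[-9.36468117e-05 -9.97050212e-01  7.67519758e-02  4.30802157e-01]
 [-9.99524884e-01 -2.27232611e-03 -3.07383038e-02  3.98911928e-02]
 [ 3.08220378e-02 -7.67183882e-02 -9.96576285e-01  9.86403651e-01]
 [ 0.00000000e+00  0.00000000e+00  0.00000000e+00  1.00000000e+00]] [[509.36441063   0.         311.42883386]
 [  0.         509.36441063 231.16251012]
 [  0.           0.           1.        ]] -0.05613853501126683
```

View pics/top0.png

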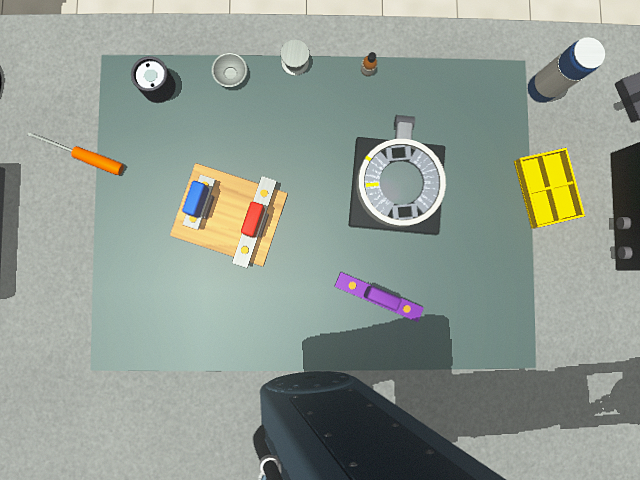

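View pics/scene0.png

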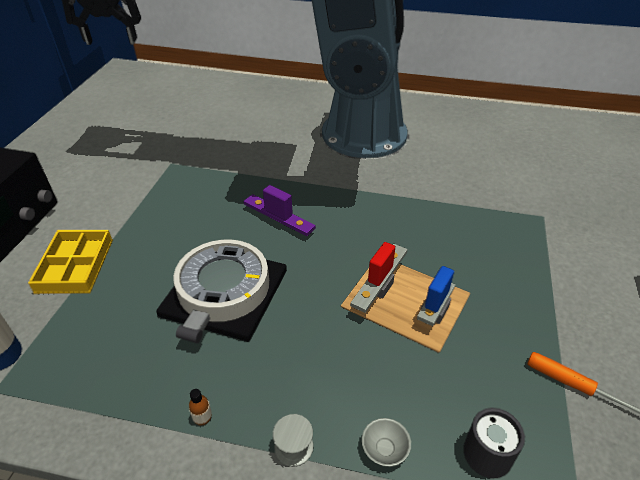

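The top view shows the head at about (401,183) with windows near (400,153) and (404,211). The red spanner sits at about (255,222) and the blue one at (196,200). I'll enlarge both areas.

Run:
```python
import cv2,numpy as np
im=cv2.imread('pics/top0.png')
a=cv2.resize(im[130:240,350:455],None,fx=4,fy=4,interpolation=cv2.INTER_CUBIC)
b=cv2.resize(im[165:275,205:295],None,fx=4,fy=4,interpolation=cv2.INTER_CUBIC)
o=np.hstack([a,b]); print(o.shape); cv2.imwrite('pics/crop0.png',o)
```

```text
(440, 780, 3)
```

View pics/crop0.png

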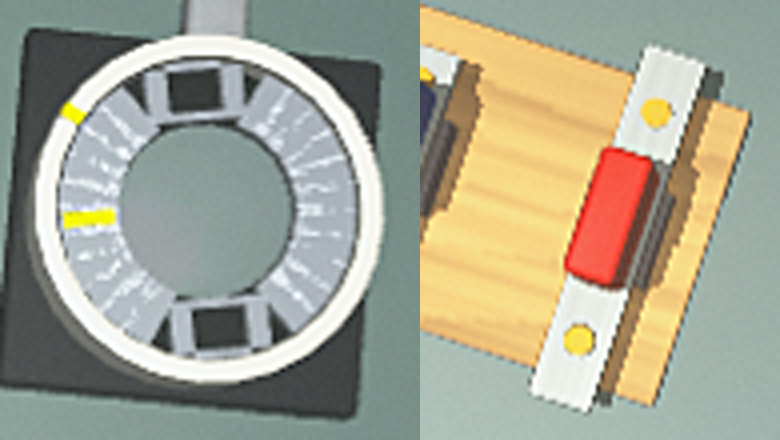

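```bash
cat >> h.py <<'E'
def load(fn): return dict(np.load('pics/'+fn+'.npz'))
def cp(x,y,ox,oy,s=4): return [(x+.5)/s-.5+ox,(y+.5)/s-.5+oy]
E
python3 - <<'E'
from h import *
c=load('top0')
A=lambda x,y:cp(x,y,350,130); B=lambda x,y:cp(x-420,y,205,165)
rim=at_z(c,[A(35,209),A(384,209),A(209.5,35),A(209.5,383)],.06); print('rim',rim.round(4), (rim[0]+rim[1])/2,(rim[2]+rim[3])/2)
w=at_z(c,[A(193,90),A(220,327)],.052); d=w[0]-w[1]; print('win',w.round(4),w.mean(0),np.linalg.norm(d),'ang',np.degrees(np.arctan2(d[1],d[0])))
m=at_z(c,[A(90,218)],.054)[0]; rm=at_z(c,[A(74,113)],.06)[0]; ctr=rim.mean(0); print('ctr',ctr)
for p in(m,rm): e=p-ctr; print('mark',np.linalg.norm(e[:2]),np.degrees(np.arctan2(e[1],e[0])))
p=at_z(c,[B(656,112),B(580,340)],.04); d=p[0]-p[1]; print('span',p,p.mean(0),np.linalg.norm(d),np.degrees(np.arctan2(d[1],d[0])))
g=at_z(c,[B(603,148),B(652,160),B(615,288),B(567,272)],.095);print('grip',g,g.mean(0))
q=[(255,222),(401,183-43),(245,250)]
print(by_depth(c,[B(610,215),B(656,112),B(580,340),A(209,48),A(209,370),A(48,209),A(370,209),A(300,230)]).round(4))
# white rim fit using depth/colour
T=c['extrinsics'];v,u=np.mgrid[100:260,340:470]
P=by_depth(c,np.c_[u.ravel(),v.ravel()]);col=c['color'][v.ravel(),u.ravel()].astype(int)
mk=(abs(P[:,2]-.06)<.004)&(col.min(1)>200)&(np.hypot(*(P-ctr)[:,:2].T)<.09)
(x,y),r=cv2.minEnclosingCircle(P[mk][:,:2].astype(np.float32));print('rimfit',x,y,r,mk.sum(),P[mk].mean(0))
E
```

```text
rim [[ 0.5936 -0.0754  0.06  ]
 [ 0.5948 -0.2387  0.06  ]
 [ 0.6764 -0.158   0.06  ]
 [ 0.5132 -0.1554  0.06  ]] [ 0.59418801 -0.15705941  0.06      ] [ 0.5948075  -0.15670491  0.06      ]
win [[ 0.6521 -0.1514  0.052 ]
 [ 0.5401 -0.1624  0.052 ]] [ 0.59607278 -0.15691605  0.052     ] 0.11251285705487737 ang 5.602413640313395
ctr [ 0.59449775 -0.15688216  0.06      ]
mark 0.05524143206762079 94.06387593328797
mark 0.07695302238210097 54.87934892869096
span [[0.57581813 0.10019574 0.04      ]
 [0.46908379 0.13459222 0.04      ]] [0.52245096 0.11739398 0.04      ] 0.1121398056154483 -17.86218841615991
grip [[0.55132335 0.11984462 0.095     ]
 [0.54607769 0.09828224 0.095     ]
 [0.48963647 0.11402401 0.095     ]
 [0.49660761 0.13505488 0.095     ]] [0.52091128 0.11680144 0.095     ]
[[ 0.5215  0.1163  0.097 ]
 [ 0.5753  0.1     0.0435]
 [ 0.4689  0.1341  0.0445]
 [ 0.6697 -0.1572  0.0621]
 [ 0.5191 -0.155   0.0614]
 [ 0.5934 -0.0812  0.0614]
 [ 0.5947 -0.2321  0.0599]
 [ 0.5852 -0.1997  0.0567]]
rimfit 0.5954533219337463 -0.15657873451709747 0.08158132433891296 1282 [ 0.59396275 -0.15579155  0.06048046]
```

The measurements hold together:
- **Ring:** centre (0.595, -0.157), window axis at about 5°, marks about 40° apart. The rim diameter is right.
- **Spanner:** centre (0.522, 0.117), bar at -17.9°, pin spacing 112 mm.

Next I'll turn the tool and travel to the spanner.

>>> send_rows --pt "0 0 8.45 0 0 0 -1" --pt "0 0 8.45 0 0 0 -1" --pt "0 0 8.45 0 0 0 -1" --pt "0 0 8.45 0 0 0 -1" --pt "0 0 0 8.8 -46 0 -1" --pt "0 0 0 8.8 -46 0 -1" --pt "0 0 0 8.8 -46 0 -1" --pt "0 0 0 8.8 -46 0 -1" --pt "0 0 0 8.8 -46 0 -1" --pt "0 0 0 8.8 -46 0 -1"

```text
time_s: 1.1
eef_pos: [0.2931, -0.3046, 0.231]
eef_rot: [-0.0, 0.988, -0.156, -0.0]
wrist_force: [0.1, -0.2, 0.1]
opening: 1.004
grasp_force: 0.0
```

>>> send_rows --pt "0 0 0 8.8 -46 0 -1" --pt "0 0 0 8.8 -46 0 -1" --pt "0 0 0 8.8 -46 0 -1" --pt "0 0 0 8.8 -46 0 -1" --pt "0 0 0 8.8 -46 0 -1" --pt "0 0 0 8.8 -46 0 -1" --pt "0 0 0 8.8 -46 0 -1" --pt "0 0 0 8.8 -46 0 -1" --pt "0 0 0 0 0 0 -1" --pt "0 0 0 0 0 0 -1"

```text
time_s: 2.1
eef_pos: [0.4724, 0.0232, 0.2307]
eef_rot: [0.0, 0.988, -0.154, -0.001]
wrist_force: [-0.0, -0.5, -0.5]
opening: 1.001
grasp_force: 0.0
```

```bash
cat > go.py <<'E'
import sys
from h import *
from scipy.spatial.transform import Rotation as R
x,y,z,a=map(float,sys.argv[1:5]); a=np.radians(a)
o=ctrl.get_obs(); r=R.from_quat(np.roll(o['eef_rot'],-1))
t=R.from_matrix(np.array([[np.cos(a),np.sin(a),0],[np.sin(a),-np.cos(a),0],[0,0,-1]]))
print('t',o['time_s'],'pos',o['eef_pos'].round(4),'xang',np.degrees(np.arctan2(*r.as_matrix()[[1,0],0])).round(2),'f',o['wrist_force'].round(1),'m',o['torque'].round(2),'open',o['opening'],o['grasp_force'])
d=(np.array([x,y,z])-o['eef_pos'])*1e3
print('turn',np.degrees((r.inv()*t).as_rotvec()).round(2),'shift now',r.inv().apply(d).round(1),'shift after turn',t.inv().apply(d).round(1))
E
python3 go.py .522 .1172 .056 -17.9
```

```text
t 2.1 pos [0.4724 0.0232 0.2307] xang -17.7 f [-0.  -0.5 -0.5] m [-0.09 -0.01  0.03] open 1.0005704684254988 0.0
turn [0.03 0.08 0.2 ] shift now [  18.9 -104.7  174.6] shift after turn [  18.3 -104.7  174.7]
```

>>> send_rows --pt "0 0 0.2 6.1 -34.9 0 -1" --pt "0 0 0 6.1 -34.9 0 -1" --pt "0 0 0 6.1 -34.9 0 -1" --pt "0 0 0 0 0 40 -1" --pt "0 0 0 0 0 40 -1" --pt "0 0 0 0 0 40 -1" --pt "0 0 0 0 0 25 -1" --pt "0 0 0 0 0 20 -1" --pt "0 0 0 0 0 9.5 -1" --pt "0 0 0 0 0 0 -1"

```text
time_s: 3.1
eef_pos: [0.5214, 0.1147, 0.0556]
eef_rot: [0.0, 0.987, -0.158, -0.001]
wrist_force: [0.7, 0.2, 0.1]
opening: 1.003
grasp_force: 0.0
```

>>> send_rows --pt "0 0 0 0 0 0 -0.3" --pt "0 0 0 0 0 0 0" --pt "0 0 0 0 0 0 0.3" --pt "0 0 0 0 0 0 1" --pt "0 0 0 0 0 0 1" --pt "0 0 0 0 0 0 1" --pt "0 0 0 0 0 0 1" --pt "0 0 0 0 0 0 1" --pt "0 0 0 0 0 0 1" --pt "0 0 0 0 0 0 1"

```text
time_s: 4.1
eef_pos: [0.5232, 0.1161, 0.0576]
eef_rot: [-0.0, 0.988, -0.157, 0.001]
wrist_force: [-2.0, 0.3, 6.1]
opening: 0.272
grasp_force: 59.6
```

```bash
python3 go.py .522 .1172 .2 -17.9
```

```text
t 4.1 pos [0.5232 0.1161 0.0576] xang -18.07 f [-2.   0.3  6.1] m [-0.04  0.22 -0.02] open 0.27209781958129986 59.614407420158386
turn [-0.03 -0.07 -0.17] shift now [  -1.2   -0.7 -142.4] shift after turn [  -1.4   -0.6 -142.4]
```

>>> send_rows --pt "0 0 0 0 0 -10 1" --pt "0 0 0 0 0 -25 1" --pt "0 0 0 0 0 -35 1" --pt "0 0 0 0 0 -35 1" --pt "0 0 -4 0 0 0 1" --pt "0 0 -7 0 0 0 1" --pt "0 0 -7 0 0 0 1" --pt "0 0 -4.5 0 0 0 1" --pt "0 0 0 0 15 0 1" --pt "0 0 0 0 25 0 1"

```text
time_s: 5.1
eef_pos: [0.5249, 0.0762, 0.1616]
eef_rot: [-0.0, 0.999, 0.039, -0.0]
wrist_force: [0.7, -0.1, -3.2]
opening: 0.276
grasp_force: 59.4
```

```bash
python3 go.py .595 -.157 .16 5
```

```text
t 5.1 pos [0.5249 0.0762 0.1616] xang 4.45 f [ 0.7 -0.1 -3.2] m [-0.05 -0.05  0.01] open 0.27559250015224035 59.37144756317139
turn [-0.01  0.05 -0.55] shift now [ 51.7 237.9   1.5] shift after turn [ 49.5 238.4   1.6]
```

>>> send_rows --pt "0 0 -0.5 7 33 0 1" --pt "0 0 0 8 40 0 1" --pt "0 0 0 8 40 0 1" --pt "0 0 0 8 40 0 1" --pt "0 0 0 8 35 0 1" --pt "0 0 0 5 25 0 1" --pt "0 0 0 3 15 0 1" --pt "0 0 0 0 0 0 1" --pt "0 0 0 0 0 0 1" --pt "0 0 0 0 0 0 1"

```text
time_s: 6.1
eef_pos: [0.5912, -0.1458, 0.1616]
eef_rot: [-0.0, 0.999, 0.043, -0.0]
wrist_force: [-1.2, -0.3, -2.8]
opening: 0.272
grasp_force: 59.7
```

```bash
python3 go.py .595 -.157 .12 5
python3 - <<'E'
from h import *
c=shot('top','top1'); s=shot('scene','scene1')
a=cv2.resize(c['color'][110:260,330:480,::-1],None,fx=2.6,fy=2.6,interpolation=cv2.INTER_CUBIC)
b=cv2.resize(s['color'][180:330,140:290,::-1],None,fx=2.6,fy=2.6,interpolation=cv2.INTER_CUBIC)
cv2.imwrite('pics/crop1.png',np.hstack([a,b]))
E
```

```text
t 6.1 pos [ 0.5912 -0.1458  0.1616] xang 4.96 f [-1.2 -0.3 -2.8] m [0.04 0.01 0.01] open 0.2724488777105277 59.6682071685791
turn [-0.05  0.04 -0.04] shift now [ 2.9 11.5 41.6] shift after turn [ 2.8 11.5 41.6]
```

View pics/crop1.png

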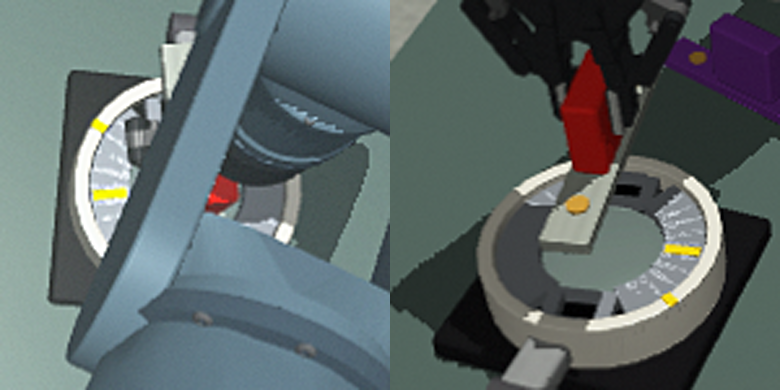

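The bar hangs level. In the scene crop its near pin mark is at (578,204), with the windows at (580,303) and (628,188). I'll cross-check the offset in the scene camera.

Run:
```python
from h import *
s=load('scene1'); f=lambda x,y:cp(x-390,y,140,180,2.6)
m=at_z(s,[f(578,204)],.144)[0]; print('mark',m, by_depth(s,[f(578,204),f(560,230)]))
a=np.radians(5); t=np.array([.5912,-.1458]); e=m[:2]-t; print('in tool', e@[np.cos(a),np.sin(a)], e@[np.sin(a),-np.cos(a)])
w=at_z(s,[f(580,303),f(629,189)],.052); d=w[0]-w[1]; print('win',w,w.mean(0),np.linalg.norm(d),np.degrees(np.arctan2(d[1],d[0])))
```

```text
mark [ 0.64427372 -0.14086677  0.144     ] [[ 0.64551452 -0.14015447  0.1454021 ]
 [ 0.66585905 -0.14384236  0.14270228]]
in tool 0.05330171359808101 -0.0002887795716501921
win [[ 0.64753488 -0.15254534  0.052     ]
 [ 0.54090658 -0.15801296  0.052     ]] [ 0.59422073 -0.15527915  0.052     ] 0.10676839545492624 2.935406703605294
```

>>> send_rows --pt "0 0 0 2.2 5.8 0 1" --pt "0 0 0 2.1 5.8 0 1" --pt "0 0 0 0 0 15 1" --pt "0 0 0 0 0 20 1" --pt "0 0 0 0 0 17 1" --pt "0 0 0 0 0 6 1" --pt "0 0 0 0 0 4 1" --pt "0 0 0 0 0 3 1" --pt "0 0 0 0 0 3 1" --pt "0 0 0 0 0 2 1"

```text
time_s: 7.2
eef_pos: [0.5973, -0.1585, 0.0922]
eef_rot: [0.0, 0.999, 0.043, 0.0]
wrist_force: [-0.2, 0.6, -3.4]
opening: 0.271
grasp_force: 59.6
```

```bash
python3 go.py .5965 -.157 .0876 5
```

```text
t 7.2 pos [ 0.5973 -0.1585  0.0922] xang 4.92 f [-0.2  0.6 -3.4] m [0.01 0.02 0.08] open 0.27055492794508007 59.578635692596436
turn [ 0.03 -0.05 -0.08] shift now [-0.7 -1.6  4.6] shift after turn [-0.7 -1.6  4.6]
```

>>> send_rows --pt "0 0 0 -0.5 -1.2 0 1" --pt "0 0 0 0 0 1 1" --pt "0 0 0 0 0 1 1" --pt "0 0 0 0 0 1 1" --pt "0 0 0 0 0 1 1" --pt "0 0 0 0 0 0 1" --pt "0 0 0 0 0 0 1" --pt "0 0 0 0 0 0 1" --pt "0 0 0 0 0 0 1" --pt "0 0 0 0 0 0 1"

```text
time_s: 8.2
eef_pos: [0.5964, -0.1572, 0.0878]
eef_rot: [0.0, 0.999, 0.043, 0.0]
wrist_force: [0.9, -0.5, -3.1]
opening: 0.271
grasp_force: 59.7
```

```bash
python3 go.py .5965 -.157 .0876 -37
```

```text
t 8.2 pos [ 0.5964 -0.1572  0.0878] xang 4.91 f [ 0.9 -0.5 -3.1] m [ 0.07 -0.01  0.07] open 0.27122120055385485 59.72599983215332
turn [ 0.   -0.   41.91] shift now [ 0.2 -0.2  0.2] shift after turn [ 0.  -0.2  0.2]
```

>>> send_rows --pt "0 0 3 0 0 0 1" --pt "0 0 5 0 0 0 1" --pt "0 0 5 0 0 0 1" --pt "0 0 5 0 0 0 1" --pt "0 0 5 0 0 0 1" --pt "0 0 5 0 0 0 1" --pt "0 0 5 0 0 0 1" --pt "0 0 5 0 0 0 1" --pt "0 0 3 0 0 0 1" --pt "0 0 0 0 0 0 1"

```text
time_s: 9.2
eef_pos: [0.5964, -0.1576, 0.0879]
eef_rot: [0.0, 0.951, -0.31, 0.0]
wrist_force: [-0.4, -1.1, -3.1]
opening: 0.28
grasp_force: 59.6
```

```bash
python3 go.py .5965 -.157 .0876 -44
```

```text
t 9.2 pos [ 0.5964 -0.1576  0.0879] xang -36.11 f [-0.4 -1.1 -3.1] m [-0.35 -0.03  0.04] open 0.2796003277571247 59.56332564353943
turn [ 0.03 -0.03  7.89] shift now [-0.3 -0.6  0.3] shift after turn [-0.3 -0.6  0.3]
```

>>> send_rows --pt "0 0 2 0 0 0 1" --pt "0 0 2 0 0 0 1" --pt "0 0 1 0 0 0 1" --pt "0 0 1 0 0 0 1" --pt "0 0 1 0 0 0 1" --pt "0 0 0 0 0 0 1" --pt "0 0 0 0 0 0 1" --pt "0 0 0 0 0 0 1" --pt "0 0 0 0 0 0 1" --pt "0 0 0 0 0 0 1"

```text
time_s: 10.2
eef_pos: [0.5962, -0.1578, 0.0879]
eef_rot: [0.001, 0.93, -0.367, 0.0]
wrist_force: [-1.9, -4.4, -3.0]
opening: 0.27
grasp_force: 59.8
```

```bash
python3 go.py .5965 -.157 .0876 -46
python3 - <<'E'
from h import *
s=shot('scene','scene2')
b=cv2.resize(s['color'][190:340,140:300,::-1],None,fx=4,fy=4,interpolation=cv2.INTER_CUBIC)
cv2.imwrite('pics/crop2.png',b)
E
```

```text
t 10.2 pos [ 0.5962 -0.1578  0.0879] xang -43.06 f [-1.9 -4.4 -3. ] m [-1.03  0.42  0.26] open 0.2699211775771399 59.75099980831146
turn [ 0.06 -0.03  2.94] shift now [-0.3 -0.8  0.3] shift after turn [-0.3 -0.8  0.3]
```

View pics/crop2.png

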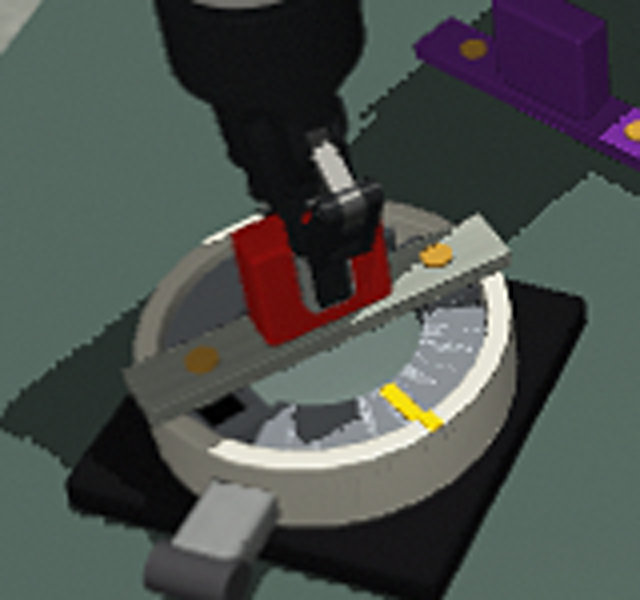

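The crop shows the ring and rim marks nearly in line at about (415,405), with the bar on the rim. I'll push on gently until the torque shows the stop.

>>> send_rows --pt "0 0 1 0 0 0 1" --pt "0 0 1 0 0 0 1" --pt "0 0 1 0 0 0 1" --pt "0 0 0 0 0 0 1" --pt "0 0 0 0 0 0 1" --pt "0 0 0 0 0 0 1" --pt "0 0 0 0 0 0 1" --pt "0 0 0 0 0 0 1" --pt "0 0 0 0 0 0 1" --pt "0 0 0 0 0 0 1"

```text
time_s: 11.25
eef_pos: [0.5959, -0.1578, 0.0879]
eef_rot: [0.001, 0.921, -0.389, -0.0]
wrist_force: [-2.2, -5.1, -2.2]
opening: 0.274
grasp_force: 71.8
```

```bash
python3 go.py .5965 -.157 .0876 -48
```

```text
t 11.25 pos [ 0.5959 -0.1578  0.0879] xang -45.81 f [-2.2 -5.1 -2.2] m [-1.09  0.59  2.12] open 0.273911562779473 71.80382251739502
turn [ 0.15 -0.04  2.19] shift now [-0.2 -1.   0.3] shift after turn [-0.2 -1.   0.3]
```

Torque jumped to about 2.1 N m at -45.8°, so the ring is on its stop. I'll relax slightly, release and back off.

>>> send_rows --pt "0 0 -1 0 0 0 1" --pt "0 0 -1 0 0 0.3 1" --pt "0 0 0 0 0 0 1" --pt "0 0 0 0 0 0 0.3" --pt "0 0 0 0 0 0 0" --pt "0 0 0 0 0 0 -0.3" --pt "0 0 0 0 0 0 -0.6" --pt "0 0 0 0 0 0 -0.8" --pt "0 0 0 0 0 0 -0.8" --pt "0 0 0 0 0 0 -0.8"

```text
time_s: 12.25
eef_pos: [0.5964, -0.1571, 0.0875]
eef_rot: [-0.0, 0.927, -0.375, -0.0]
wrist_force: [-0.2, -0.3, -0.8]
opening: 0.9
grasp_force: 0.0
```

>>> send_rows --pt "0 0 0 0 0 -5 -0.8" --pt "0 0 0 0 0 -15 -0.8" --pt "0 0 0 0 0 -30 -0.8" --pt "0 0 0 0 0 -40 -0.8" --pt "0 0 0 0 0 -40 -0.8" --pt "0 0 0 -30 -30 0 -0.8" --pt "0 0 0 -35 -35 0 -0.8" --pt "0 0 0 -35 -35 0 -0.8" --pt "0 0 0 -35 -35 0 -0.8" --pt "0 0 0 -30 -30 0 -0.8"

```text
time_s: 13.25
eef_pos: [0.5925, 0.0786, 0.2193]
eef_rot: [-0.0, 0.927, -0.375, 0.001]
wrist_force: [0.8, -0.3, -0.0]
opening: 0.903
grasp_force: 0.0
```

Run:
```python
from h import *
c=shot('top','top3'); s=shot('scene','scene3')
a=cv2.resize(c['color'][120:250,340:470,::-1],None,fx=3,fy=3,interpolation=cv2.INTER_CUBIC)
b=cv2.resize(s['color'][205:335,150:280,::-1],None,fx=3,fy=3,interpolation=cv2.INTER_CUBIC)
cv2.imwrite('pics/crop3.png',np.hstack([a,b]))
```

```text
(no output)
```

View pics/crop3.png

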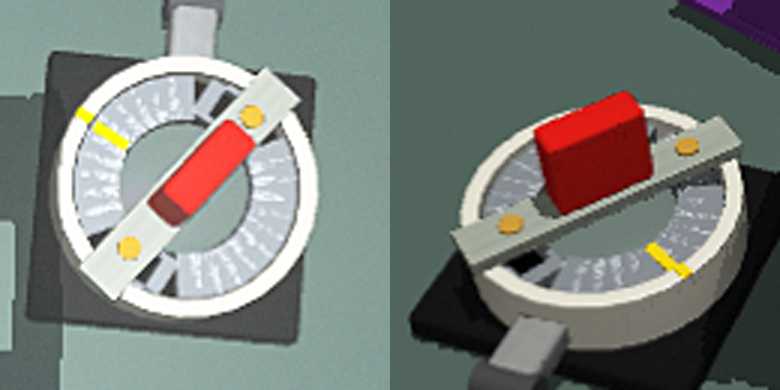

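The marks look in line: rim at (85,116) and ring at (111,136) in the top crop, with the spanner standing across the rim. I'll check this numerically.

Run:
```python
from h import *
c=load('top3'); f=lambda x,y:cp(x,y,340,120,3)
ctr=np.array([.595,-.1568])
hsv=cv2.cvtColor(c['color'],cv2.COLOR_RGB2HSV); m=cv2.inRange(hsv,(25,150,150),(33,255,255)); m[:, :360]=0; m[:,385:]=0; m[:150]=0; m[175:]=0
v,u=np.nonzero(m)
for z in(.054,.06):
  P=at_z(c,np.c_[u,v],z)[:,:2]-ctr; r=np.hypot(*P.T); a=np.degrees(np.arctan2(P[:,1],P[:,0]))
  for lo,hi in((.042,.055),(.055,.069),(.073,.082)): k=(r>lo)&(r<hi); print(z,lo,k.sum(),a[k].mean() if k.any() else None)
p=by_depth(c,[f(252,116),f(129,247),f(95,275),f(280,90)]);print(p.round(4))
p=at_z(c,[f(252,116),f(129,247)],.07);print(p.mean(0),np.linalg.norm(p[0]-p[1]),np.degrees(np.arctan2(*(p[0]-p[1])[[1,0]])))
```

```text
0.054 0.042 17 55.22696373790881
0.054 0.055 23 55.30059475279827
0.054 0.073 16 54.3423765789938
0.06 0.042 17 57.05190086337483
0.06 0.055 23 56.78466421237062
0.06 0.073 16 55.52316820412877
[[ 0.6355 -0.1942  0.0753]
 [ 0.5545 -0.1177  0.0739]
 [ 0.5377 -0.0972  0.0711]
 [ 0.6523 -0.2125  0.0734]]
[ 0.59583007 -0.15697753  0.07      ] 0.11239787400906674 -43.42288152366593
```

```bash
python3 -c "
from h import *
print(ctrl.hand_in())"
```

```text
the job is handed in; nothing more can be done
None
```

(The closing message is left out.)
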